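Set up the hot plate for casting ingots

TASK

Get this bench ready for casting: lift the round melting pot up and off its forked hanger and set it down gently, upright, in the middle of the hot plate's round top. Then slide the four-cavity ingot mould over the bench, without lifting it, until its long side lies flush against the left side of the hot plate (left as the robot sees it), at the middle of that side. Leave the rectangular tin hanging and all the other things where they are.

Things in the scene. Friction and masses are not known exactly. Their poses are not given: they have to be found in the camera images.
- pot: Round open steel pot, 110 mm rim, 84 mm foot, 70 mm high, 0.45 kg, with a stiff bail. Origin: centre of underside, z up. The bail's 8 mm crossbar lies along y, 150 mm up, between uprights at y +-62 mm; on its middle a wooden grip, 18 mm thick (x), 56 mm long (y), 142 to 168 mm up: grasp it from above, closing along x. Hangs on pot_stand, at the left or right of the bench, underside 88 mm up.
- pot_stand: Fixed dark steel forked hanger of the pot. Origin: on the bench under the hung crossbar. Two 8 mm prongs at y +-46 mm carry the crossbar ends in notches (prong axis 230 mm up), with upturned tips at x -30 mm, 256 mm high. The crossbar must rise 23 mm to clear the tips, then go out to -x; above 65 mm the rim hits the prongs. Post at x +115 mm, 250 mm high. Base plate 200 x 130 x 8 mm.
- tin: Bystander: rectangular open steel tin, 85 x 112 x 60 mm, with the same bail and wooden grip as the pot, hanging on an identical hanger at the other end of the bench. Origin: centre of its underside.
- hotplate: Fixed grey electric hot plate: square housing 220 x 220 mm, 62 mm high, with a round dark cast plate 176 mm across on it, its top 75 mm above the bench. Origin: on the bench under its centre; x points away from the robot (a control knob sticks out 18 mm from the -x front), y to the robot's left, z up.
- hotplate_top (a point): Centre of the hot plate's round top, where the pot goes: 75 mm above the bench. Axes as the hot plate's.
- hotplate_side (a point): Middle of the foot of the hot plate's left (+y) side face, at bench height; the face lies along the hot plate's x. Axes as the hot plate's. With the mould in place, the mould's centre is 45 mm from here in +y.
- mould: Loose dark cast-iron ingot mould, open block with 2 x 2 cavities: 120 mm long (x), 90 mm wide (y), 32 mm high, walls and dividers 8 mm thick, 0.75 kg. Origin: centre of its underside, z up. It starts flat on the bench to the left of the hot plate, 20 to 95 mm from it.
- jar: Bystander: closed jar, 60 mm across, 90 mm high. Origin: centre of its underside.
- ladle: Bystander: small casting ladle lying on the bench near the robot, 290 mm long along x, 60 mm bowl at -x, wooden handle at +x. Origin: on the bench under the bowl's centre.
- hammer: Bystander: hammer lying on the bench near the robot, head at +x, about 300 mm long. Origin: under its middle.
- cutter: Bystander: hand cutter with two wooden handles (-x) lying on the bench near the robot, about 240 mm long, 105 mm wide. Origin: on the bench, near its steel jaws.
Things that resemble listed ones, but are neither listed nor needed, are in the scene too. What is shaped like the mould but turquoise or white is not meant.

How it is judged (in metres and radians):
On the way, in this order (a step that is already met when the one before it is completed fails the run):
1. the pot is lifted off its forked hanger, away from its prongs (horizontal distance between pot and pot_stand above 0.1 m), for 0.1 s.
2. the pot stands released in the middle of the hot plate, the mould not yet there (horizontal distance between pot and hotplate_top below 0.025 m and z of pot in the frame of hotplate_top between -0.006 and 0.006 m and angle between pot's own z axis and vertical below 0.08 rad and contact force between the fingers and pot below 0.1 N and linear speed of pot below 0.02 m/s), for 0.2 s.
3. the mould lies flush against the middle of the hot plate's left side (y of mould in the frame of hotplate_side between 0.04 and 0.052 m and x of mould in the frame of hotplate_side between -0.025 and 0.025 m and angle between the x axis of mould and the x axis of hotplate, either way round below 0.1 rad and height (world z) of mould below 0.006 m and angle between mould's own z axis and vertical below 0.08 rad and linear speed of mould below 0.02 m/s), for 0.2 s.
At the end, for the whole second after the job is handed in: The pot stands released, upright and at rest on the hot plate's round top, its centre within 25 mm of the plate's centre; the mould lies flat and at rest against the hot plate's left side (gap under 7 mm, long side parallel to it within 0.1 rad), its centre within 25 mm of the middle of that side (all of step 2 and all of step 3); the robot touches nothing.
It fails at once if the pot is dropped: off its hanger and out of the fingers while more than 15 mm above the hot plate's top (contact force between the fingers and pot below 0.1 N and z of pot in the frame of hotplate_top above 0.015 m and horizontal distance between pot and pot_stand above 0.09 m).
It fails at once if the mould is lifted off the bench (its underside centre over 15 mm high) (height (world z) of mould above 0.015 m).
It fails at once if a bystander is moved by more than 30 mm (distance of any of tin, jar, ladle, hammer, cutter from where it was at the start of the episode above 0.03 m).
It also fails if it takes over 64 s, if anything falls off the work surface, if the arm or the gripper's body presses on something with over 40 N, if the wrist force passes 120 N, or if a joint passes its speed limit or range.

ROBOT

A 6-joint arm with a two-finger parallel gripper is mounted at the origin on the work surface. World frame = base frame: x ahead of the robot, y to its left, z up, the work surface at z = 0. Lengths are in m, angles in degrees, forces in N, time in s.
With the tool pointing down it reaches from about 0.25 to 0.725 m from the base axis. Payload 9.7 kg.
Tool frame: the origin (TCP) lies between the finger pads; the fingertips stand 19 mm ahead of it and the grasp point (between the pads) is the TCP; z points along the fingers, y is the line along which they close (so a half turn about z gives the same grasp; the last joint's range is limited). The gripper opens to 85 mm and grips with 20 to 120 N. Pads are 22 mm wide; open, the fingers measure 114 mm over their backs; the gripper's body (76 mm by 85 mm) begins 54 mm behind the grasp point. The pads swing forward as they close: fully open they stand 13 mm farther back than shut.
Start: joints at [0, 4.979, 10.078, 95.1, 0, 90], TCP at [0.55, -0, 0.25] pointing down, gripper open.
Joint ranges: [-179.16, 179.16], [-48.56, 103.87], [-65.8, 70.77], [-126.05, 130.52], [-82.76, 87.17], [-180, 180]. Speed limits (degrees/s): [127.2, 127.2, 147.25, 180, 180, 180].

INTERFACE

Orientations are given as [roll, pitch, yaw] about the fixed x, y, z axes, in that order (R = Rz(yaw) Ry(pitch) Rx(roll)).
In Python, from workcell import bot gives the robot as it stands. The module is installed in compiled form; this text tells all that it offers.
- The arm moves only by the shell command python3 -m crank 'ROWS' [OPENING] [FORCE]. ROWS is JSON, a list that holds one entry, the list of rows, each a list of 6 numbers: the shift along the world's x, y, z as a fraction of full scale, then the turn, a rotation vector about the world's x, y, z as a fraction of full scale. In form: [[[x, y, z, wx, wy, wz], ...]]. A call has 1 to 20 rows; each row shifts and turns the commanded pose from where the row before left it; what a row does not reach is not made up. Full scale, the value 1, is 20 mm for a shift and 0.12 rad for a turn. A row lasts 1/12 s, in which the tool goes at most 41.7 mm and 7.16 degrees, less where a joint would pass 70% of its speed; a pose out of reach is approached as far as the arm can. A call with a number of a shift or a turn outside -1 to 1 is refused whole. A call with a gripper value outside its range is refused whole. OPENING is the opening, from 0 (shut) to 1 (fully open), set as the call begins (- or left out, the last holds). The fingers move at their own pace and stop on an object; FORCE is the grip in N (left out, the last holds). Time passes only in rows, so rows that do not move let the fingers close. It gives the time, the measured TCP pose, the force, the opening and the grip force at its end, in the units of the state.
- bot.get_obs(): the state, without advancing time (a new reading comes with each control period).
- bot.camera(name): name is "scene" or "side" or "wrist"; returns the picture (420x560x3 uint8, red, green, blue); there is no depth.
- bot.camera_model(name): a dict with "vertical_fov" (degrees; the focal length in pixels is half the picture's height over the tangent of half this angle, whatever the lens; pixels are square), "cx", "cy" (the principal point, pixels), "R" (3x3) and "t" (3): a world point X has camera coordinates R X + t. Camera axes: x right, y down, z forward; pixel columns grow to the right and rows downward; lengths in m; the calibration is good to about 2 mm. A picture is of the moment at which its call begins: read the wrist's pose just before it. camera_model takes no time and is no camera call; for the wrist camera it gives the pose at the moment of the call.
- bot.job_done(): hands the job in; it is judged then, once.
The state is a dict: "time": time; "q": joint angles; "qd": joint speeds; "joint_efforts": joint torques, N m; "ee_pos": TCP position; "tcp_rot": TCP orientation; "wrist_force": force on the tool from outside, world axes, zero at the start; "torque": the same for the moment, N m; "opening": finger opening in m; "grasp_force": force on a finger pad.
Only numpy, scipy, OpenCV 4.12 (cv2) and the standard library are available. Lean on these libraries where they do the work, as an engineer would, in place of code of your own. Each camera call takes 0.05 s, during which the arm holds its last target. There are 200 camera calls.

## Working session

There is one attempt and no reset: what is moved stays moved. The work goes in short steps, Python scripts to look and compute and a shell command to move; the robot and the scene stay as the last step left them, time stands still between calls to the robot, and variables do not carry over. Pictures are saved under pics/ and viewed, at most 10 in all, crops included, and the job is handed in when it is done.

```bash
mkdir -p pics; cat > h.py <<'E'
import numpy as np, cv2
from workcell import bot
def model(n):
    m=bot.camera_model(n); f=210/np.tan(np.radians(m["vertical_fov"])/2)
    return f,m["cx"],m["cy"],np.array(m["R"]),np.array(m["t"])
def ray(n,u,v,M=None):
    f,cx,cy,R,t=M or model(n); return -R.T@t, R.T@np.array([(u-cx)/f,(v-cy)/f,1])
def onz(n,u,v,z,M=None):
    c,d=ray(n,u,v,M); return c+d*(z-c[2])/d[2]
def proj(n,X,M=None):
    f,cx,cy,R,t=M or model(n); p=R@np.array(X)+t; return np.array([f*p[0]/p[2]+cx,f*p[1]/p[2]+cy])
def tri(l):
    A=np.zeros((3,3));b=np.zeros(3)
    for n,u,v in l:
        c,d=ray(n,u,v); d=d/np.linalg.norm(d);P=np.eye(3)-np.outer(d,d);A+=P;b+=P@c
    return np.linalg.solve(A,b)
E
python3 - <<'E'
from h import *
for n in("scene","side"):
    im=bot.camera(n); cv2.imwrite(f"pics/{n}0.png",im[:,:,::-1])
    f,cx,cy,R,t=model(n); print(n,f,cx,cy,-R.T@t,R[2])
print(bot.get_obs())
E
```

```text
scene 524.2598887656774 282.60714285789317 212.6923190339385 [ 1.57894231 -0.1051801   1.23036775] [-0.66431443  0.13449094 -0.73525406]
side 432.5585990351271 279.3751768745507 206.77518896118482 [0.36941829 1.02968104 1.22195437] [ 0.10623516 -0.6248282  -0.77350101]
{'time': 0.1, 'q': array([2.31525238e-04, 5.00805030e+00, 1.00374629e+01, 9.50999367e+01,
       4.42288082e-04, 9.00003717e+01]), 'qd': array([-0.02288706, -0.19038468,  0.21697764,  0.00301706,  0.03632158,
       -0.10610836]), 'joint_efforts': array([ 5.47294949e-04, -5.21561801e+01,  4.65652657e+01,  1.59993977e-02,
       -1.19309320e-06, -5.24902489e-06]), 'ee_pos': array([5.49805646e-01, 4.27505333e-06, 2.49639268e-01]), 'tcp_rot': array([-1.79929476e+02, -4.41830216e-04,  8.99998593e+01]), 'wrist_force': array([ 0.20996469, -0.37907356, -0.78432229]), 'torque': array([ 0.02094977,  0.00346946, -0.001424  ]), 'grasp_force': 0.0, 'opening': 0.08561058133090463}
```

View pics/scene0.png

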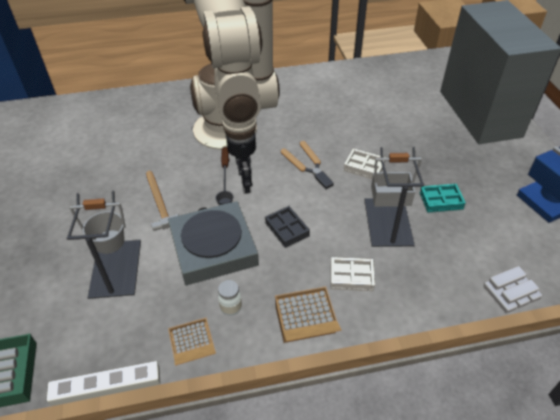

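View pics/side0.png

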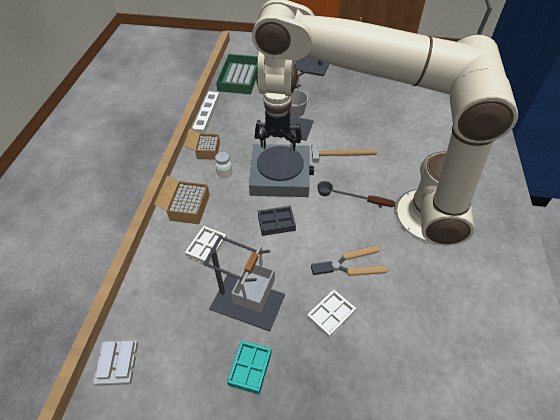

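Scene view (image right = robot's left). Pot candidates: the round vessel at scene (105,230), which I choose, and the rectangular tin at (393,188), a bystander. Mould candidates: the dark block at (287,226), which I choose, white ones at (365,162) and (352,271), and a turquoise one at (442,197). The hot plate's top is at (211,233) and the jar at (229,297). I'll check both choices in one crop and segment by colour.

```bash
python3 - <<'E'
from h import *
im=cv2.imread("pics/scene0.png")
c=cv2.resize(im[175:300,60:320],None,fx=3,fy=3,interpolation=cv2.INTER_CUBIC)
cv2.imwrite("pics/crop1.png",c)
hsv=cv2.cvtColor(im,cv2.COLOR_BGR2HSV)
# wooden grip of pot
m=((hsv[:,:,0]<20)&(hsv[:,:,1]>110)).astype(np.uint8); m[:190]=0;m[225:]=0;m[:,:75]=0;m[:,115:]=0
ys,xs=np.nonzero(m);print("grip px",xs.mean(),ys.mean(),len(xs),xs.min(),xs.max(),ys.min(),ys.max())
print("grip",onz("scene",xs.mean(),ys.mean(),.246))
(cx,cy),(w,h),a=cv2.minAreaRect(np.c_[xs,ys].astype(np.float32));b=cv2.boxPoints(((cx,cy),(w,h),a))
for p in b: print(p,onz("scene",*p,.246))
for n,box in(("scene",(255,200,320,255)),("side",(250,195,305,245))):
    im=cv2.imread(f"pics/{n}0.png");x0,y0,x1,y1=box
    g=cv2.cvtColor(im,cv2.COLOR_BGR2GRAY)[y0:y1,x0:x1]
    _,m=cv2.threshold(g,75,1,cv2.THRESH_BINARY_INV)
    cs,_=cv2.findContours(m,cv2.RETR_EXTERNAL,cv2.CHAIN_APPROX_NONE);k=max(cs,key=cv2.contourArea)
    r=cv2.minAreaRect(k);print(n,cv2.contourArea(k))
    q=cv2.approxPolyDP(cv2.convexHull(k),3,True).reshape(-1,2)+[x0,y0]
    for p in q: print(p,onz(n,*p,.032).round(4),onz(n,*p,0).round(4))
E
```

```text
grip px 93.78125 203.775 160 84 104 200 208
grip [ 0.5533733  -0.39905267  0.246     ]
[ 84. 208.] [ 0.56349264 -0.4233644   0.246     ]
[ 84. 200.] [ 0.53374992 -0.42465914  0.246     ]
[104. 200.] [ 0.54503939 -0.37322216  0.246     ]
[104. 208.] [ 0.57460899 -0.3726602   0.246     ]
scene 953.5
[289 208] [0.4809 0.1377 0.032 ] [0.4516 0.1442 0.    ]
[308 235] [0.6012 0.1694 0.032 ] [0.5751 0.1768 0.    ]
[285 246] [0.6279 0.0934 0.032 ] [0.6025 0.0987 0.    ]
[266 218] [0.507  0.0594 0.032 ] [0.4784 0.0638 0.    ]
side 349.0
[289 207] [0.4989 0.0642 0.032 ] [0.5024 0.0382 0.    ]
[295 230] [0.4639 0.1612 0.032 ] [0.4665 0.1378 0.    ]
[262 235] [0.5711 0.1992 0.032 ] [0.5765 0.1768 0.    ]
[258 211] [0.6043 0.0991 0.032 ] [0.6106 0.0741 0.    ]
```

View pics/crop1.png

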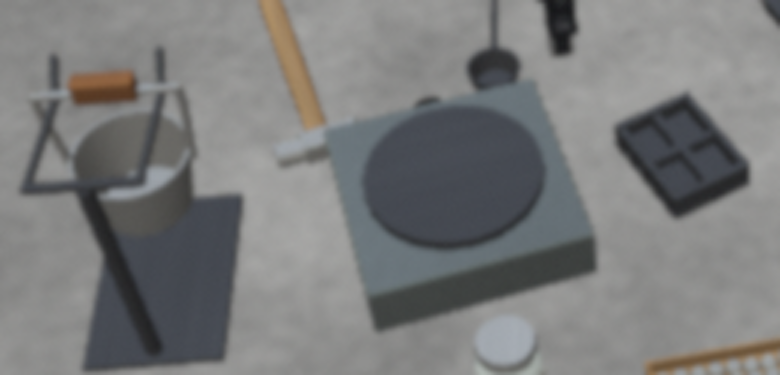

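The crop confirms it: a round pot on the left hanger with its grip at crop (102,87), the hot plate's round top centred near (454,175), and the dark 2x2 mould at (682,150). Next I measure from those corners.

```bash
python3 - <<'E'
from h import *
def P(u,v,z): return onz("scene",60+(u+.5)/3-.5,175+(v+.5)/3-.5,z)
print("bar ends");
for p in((33,97),(183,89)): print(P(*p,.238).round(4))
print("prong tips/base");
for p in((54,57),(22,188),(160,50),(140,183)): print(P(*p,.235).round(4))
H=np.array([P(*p,.062)[:2] for p in((327,128),(540,85),(595,238),(372,297))]);print("house",H.round(4),H.mean(0))
for i in range(4): d=H[(i+1)%4]-H[i];print(np.linalg.norm(d),np.degrees(np.arctan2(d[1],d[0])))
M=np.array([P(*p,.032)[:2] for p in((617,131),(687,95),(748,165),(678,204))]);print("mould",M.round(4),M.mean(0))
for i in range(4): d=M[(i+1)%4]-M[i];print(np.linalg.norm(d),np.degrees(np.arctan2(d[1],d[0])))
for n,box in(("scene",(175,200,250,265)),("side",(250,140,310,185))):
    im=cv2.imread(f"pics/{n}0.png");x0,y0,x1,y1=box
    g=cv2.cvtColor(im,cv2.COLOR_BGR2GRAY)[y0:y1,x0:x1]
    t,m=cv2.threshold(g,0,1,cv2.THRESH_BINARY_INV+cv2.THRESH_OTSU)
    cs,_=cv2.findContours(m,cv2.RETR_EXTERNAL,cv2.CHAIN_APPROX_NONE);k=max(cs,key=cv2.contourArea)
    e=cv2.fitEllipse(k);print(n,t,e,onz(n,e[0][0]+x0,e[0][1]+y0,.075))
e=P(454,175,.075);print("plate",e,P(362,175,.075),P(545,175,.075))
# wrist camera offset
f,cx,cy,R,t=model("wrist");print(f,-R.T@t,R[2])
E
```

```text
bar ends
[ 0.544  -0.4603  0.238 ]
[ 0.5623 -0.3322  0.238 ]
prong tips/base
[ 0.494 -0.446  0.235]
[ 0.6464 -0.4639  0.235 ]
[ 0.5053 -0.3531  0.235 ]
[ 0.6618 -0.3681  0.235 ]
house [[ 0.4684 -0.2308]
 [ 0.4551 -0.0125]
 [ 0.6638  0.0077]
 [ 0.6877 -0.2036]] [ 0.56877443 -0.10980636]
0.21871605069506705 93.48316513835047
0.20965333641868159 5.538645731778072
0.21266786558399678 -83.53802141757711
0.22100481461854757 -172.9224948738648
mould [[0.5079 0.0572]
 [0.4737 0.1383]
 [0.5814 0.1774]
 [0.6159 0.0979]] [0.54472519 0.11769429]
0.08802176548461314 112.89996651593894
0.1146082518158898 19.974364716261356
0.08663598342571752 -66.51639063027693
0.11542754604134674 -159.31405458041795
scene 98.0 ((35.783042907714844, 33.68800735473633), (49.08146286010742, 60.63040542602539), 82.23238372802734) [ 0.57141848 -0.11405023  0.075     ]
side 100.0 ((29.894546508789062, 19.82512855529785), (42.47189712524414, 47.7277946472168), 87.2317123413086) [ 0.56153076 -0.1225602   0.075     ]
plate [ 0.56894228 -0.11313162  0.075     ] [ 0.54992867 -0.20014068  0.075     ] [ 0.58772637 -0.02717287  0.075     ]
318.0982023315013 [0.55040174 0.08179618 0.37194272] [-0.00149642 -0.32154712 -0.9468924 ]
```

```bash
python3 -m crank '[[[0,0,1,0,0,0],[0,0,1,0,0,0],[0,-1,1,0,0,0],[0,-1,1,0,0,0],[0,-1,0,0,0,0],[0,-1,0,0,0,0],[0,-1,0,0,0,0],[0,-1,0,0,0,0],[0,-1,0,0,0,0],[0,-1,0,0,0,0],[0,-1,0,0,0,0],[0,-1,0,0,0,0],[0,-1,0,0,0,0],[0,-1,0,0,0,-0.5],[0,-1,0,0,0,-0.5],[0,-1,0,0,0,0],[0,-1,0,0,0,0],[0,0,0,0,0,0],[0,0,0,0,0,0],[0,0,0,0,0,0]]]' 1
python3 - <<'E'
from h import *
o=bot.get_obs();print(o["ee_pos"],o["tcp_rot"])
M=model("wrist");im=bot.camera("wrist");np.savez("wm1.npz",*M)
cv2.imwrite("pics/w1.png",im[:,:,::-1])
im=bot.camera("side");cv2.imwrite("pics/side1.png",im[:,:,::-1])
E
```

```text
time: 1.77
ee_pos: [0.55, -0.2996, 0.33]
tcp_rot: [-180.0, -0.0, 83.1]
wrist_force: [-0.5, 0.0, -0.9]
opening: 0.085
grasp_force: 0.0
[ 0.55000406 -0.29959299  0.32996541] [-1.79965332e+02 -2.84546924e-02  8.31205282e+01]
```

View pics/w1.png

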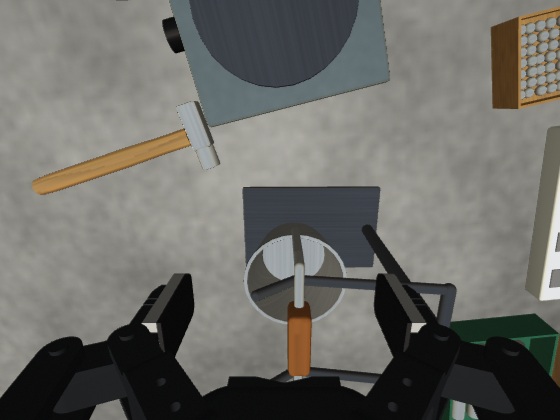

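Wrist view: the pot's rim is centred near (295,279), the grip spans (288..311, 303..375), and the prongs run horizontally at y≈280 and 375. The crossbar is nearly square to the closing axis.

```bash
python3 - <<'E'
from h import *
M=tuple(np.load("wm1.npz").values());M=(float(M[0]),float(M[1]),float(M[2]),M[3],M[4])
im=cv2.imread("pics/w1.png");hsv=cv2.cvtColor(im,cv2.COLOR_BGR2HSV)
m=((hsv[:,:,0]<20)&(hsv[:,:,1]>140)).astype(np.uint8)
m[:,:270]=0;m[:,330:]=0;m[:270]=0
ys,xs=np.nonzero(m);print(xs.min(),xs.max(),ys.min(),ys.max())
for v in(310,325,340,355,368):
    r=xs[ys==v];print(v,r.min(),r.max(),onz("w",r.mean(),v,.250,M).round(4),onz("w",r.min(),v,.25,M).round(4),onz("w",r.max(),v,.25,M).round(4))
for v in(ys.min(),ys.max()):print("end",onz("w",xs[ys==v].mean(),v,.247,M).round(4))
print("rim",onz("w",295,279,.158,M),onz("w",245,279,.158,M),onz("w",345,279,.158,M),onz("w",295,235,.158,M),onz("w",295,323,.158,M))
print("near bar",onz("w",297,237,.238,M),onz("w",299.5,295,.238,M))
print("base",[onz("w",*p,.008,M).round(4) for p in((244,187),(379,187),(373,265))])
print("house",[onz("w",*p,.062,M).round(4) for p in((212,125),(388,81))])
E
```

```text
288 310 302 375
310 288 309 [ 0.5537 -0.3653  0.25  ] [ 0.5459 -0.3644  0.25  ] [ 0.5615 -0.3662  0.25  ]
325 288 310 [ 0.5527 -0.3788  0.25  ] [ 0.5443 -0.3778  0.25  ] [ 0.561  -0.3798  0.25  ]
340 288 310 [ 0.5512 -0.3927  0.25  ] [ 0.5427 -0.3917  0.25  ] [ 0.5597 -0.3937  0.25  ]
355 288 309 [ 0.5493 -0.4071  0.25  ] [ 0.541  -0.4062  0.25  ] [ 0.5576 -0.4081  0.25  ]
368 288 309 [ 0.5479 -0.4201  0.25  ] [ 0.5395 -0.4191  0.25  ] [ 0.5563 -0.4211  0.25  ]
end [ 0.5526 -0.3602  0.247 ]
end [ 0.5466 -0.4304  0.247 ]
rim [ 0.55107063 -0.39333775  0.158     ] [ 0.49881306 -0.38705612  0.158     ] [ 0.60331118 -0.39961734  0.158     ] [ 0.55651151 -0.34347667  0.158     ] [ 0.54505061 -0.44850611  0.158     ]
near bar [ 0.55884781 -0.31124611  0.238     ] [ 0.55555234 -0.36035291  0.238     ]
base [array([ 0.4899, -0.3241,  0.008 ]), array([ 0.6825, -0.3474,  0.008 ]), array([ 0.6701, -0.4723,  0.008 ])]
house [array([ 0.4728, -0.232 ,  0.062 ]), array([ 0.6808, -0.2084,  0.062 ])]
```

```bash
python3 -m crank '[[[0.05,-1,0,0,0,0],[0,-1,0,0,0,0],[0,-1,0,0,0,0],[0,-1,0,0,0,0],[0,-0.7,0,0,0,0],[0,0,-0.5,0,0,0],[0,0,-0.5,0,0,0],[0,0,-0.5,0,0,0],[0,0,-0.5,0,0,0],[0,0,-0.5,0,0,0],[0,0,-0.5,0,0,0],[0,0,-0.5,0,0,0],[0,0,-0.5,0,0,0],[0,0,-0.25,0,0,0],[0,0,0,0,0,0],[0,0,0,0,0,0]]]' && python3 -m crank '[[[0,0,0,0,0,0],[0,0,0,0,0,0],[0,0,0,0,0,0],[0,0,0,0,0,0],[0,0,0,0,0,0],[0,0,0,0,0,0],[0,0,0,0,0,0],[0,0,0,0,0,0],[0,0,0,0,0,0],[0,0,0,0,0,0],[0,0,0,0,0,0],[0,0,0,0,0,0]]]' 0 60
```

```text
time: 3.2
ee_pos: [0.5511, -0.3935, 0.2457]
tcp_rot: [180.0, -0.0, 83.2]
wrist_force: [0.3, -0.2, 0.1]
opening: 0.0857
grasp_force: 0.0
time: 4.2
ee_pos: [0.551, -0.3941, 0.2455]
tcp_rot: [180.0, 0.0, 83.1]
wrist_force: [-1.2, -1.3, 3.8]
opening: 0.0174
grasp_force: 60.3
```

```bash
python3 -m crank '[[[0,0,0.3,0,0,0],[0,0,0.3,0,0,0],[0,0,0.3,0,0,0],[0,0,0.3,0,0,0],[0,0,0.3,0,0,0],[0,0,0.3,0,0,0],[0,0,0.3,0,0,0],[0,0,0,0,0,0],[0,0,0,0,0,0],[0,0,0,0,0,0]]]' && python3 -m crank '[[[-0.3,0.035,0,0,0,0],[-0.5,0.057,0,0,0,0],[-0.5,0.057,0,0,0,0],[-0.5,0.057,0,0,0,0],[-0.5,0.057,0,0,0,0],[-0.5,0.057,0,0,0,0],[-0.5,0.057,0,0,0,0],[-0.5,0.057,0,0,0,0],[-0.5,0.057,0,0,0,0],[-0.5,0.057,0,0,0,0],[-0.5,0.057,0,0,0,0],[-0.5,0.057,0,0,0,0],[-0.5,0.057,0,0,0,0],[-0.3,0.035,0,0,0,0],[0,0,0,0,0,0],[0,0,0,0,0,0]]]'
python3 - <<'E'
from h import *
M=model("wrist");im=bot.camera("wrist");np.savez("wm2.npz",*M)
cv2.imwrite("pics/w2.png",im[:,:,::-1])
E
```

```text
time: 5.03
ee_pos: [0.551, -0.394, 0.287]
tcp_rot: [-180.0, -0.0, 83.1]
wrist_force: [-0.2, 0.9, -6.5]
opening: 0.0174
grasp_force: 59.1
time: 6.37
ee_pos: [0.4188, -0.379, 0.2875]
tcp_rot: [180.0, 0.0, 83.1]
wrist_force: [0.6, 0.2, -5.7]
opening: 0.0174
grasp_force: 59.1
```

View pics/w2.png

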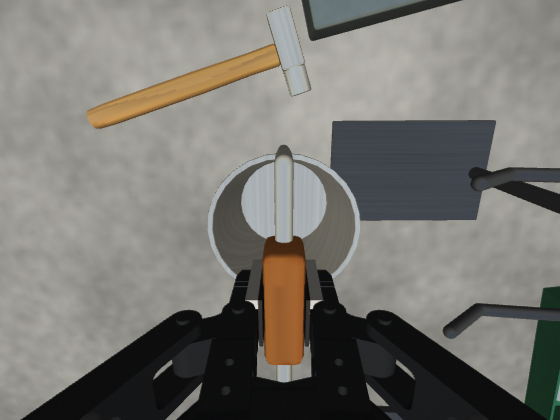

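The pot is held by its grip, centred and clear of the prongs. I carry it toward the plate and remeasure the plate on the way.

```bash
python3 -m crank '[[[0,0.4,0,0,0,0],[0,0.7,0,0,0,0],[0,0.7,0,0,0,0],[0,0.7,0,0,0,0],[0,0.7,0,0,0,0],[0,0.7,0,0,0,0],[0,0.7,0,0,0,0],[0,0.7,0,0,0,0],[0.5,0.7,0,0,0,0],[0.7,0.7,0,0,0,0],[0.7,0.7,0,0,0,0],[0.7,0.5,0,0,0,0],[0.7,0.3,0,0,0,0],[0.7,0,0,0,0,0],[0.7,0,0,0,0,0],[0.7,0,0,0,0,0],[0.7,0,0,0,0,0],[0.4,0,0,0,0,0],[0,0,0,0,0,0],[0,0,0,0,0,0]]]'
python3 - <<'E'
from h import *
M=model("wrist");im=bot.camera("wrist")[:,:,::-1].copy();np.savez("wm3.npz",*M)
cv2.imwrite("pics/w3.png",im);print(bot.get_obs()["ee_pos"])
E
```

```text
time: 8.08
ee_pos: [0.5488, -0.2144, 0.287]
tcp_rot: [-179.9, -0.0, 83.2]
wrist_force: [0.2, -0.4, -5.7]
opening: 0.017
grasp_force: 59.3
[ 0.54852102 -0.21458644  0.28730979]
```

View pics/w3.png

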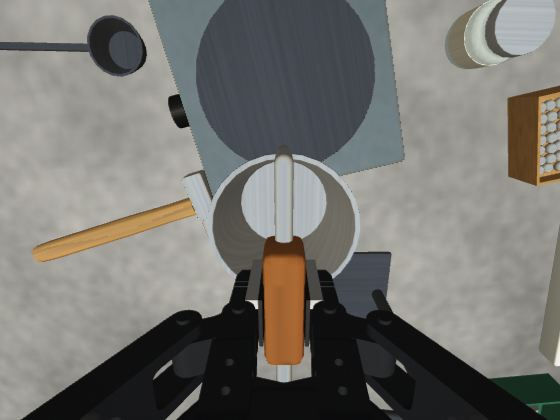

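The plate spans x 196–375 at row 70, with its lower arc partly hidden by the pot. I'll rectify its edge and fit a circle.

```bash
python3 - <<'E'
from h import *
M=tuple(np.load("wm3.npz").values());M=(float(M[0]),float(M[1]),float(M[2]),M[3],M[4])
im=cv2.imread("pics/w3.png");g=cv2.GaussianBlur(cv2.cvtColor(im,cv2.COLOR_BGR2GRAY),(5,5),0)
roi=g[0:158,160:400];t,m=cv2.threshold(roi,0,1,cv2.THRESH_BINARY_INV+cv2.THRESH_OTSU)
L=[];
for v in range(3,130,4):
    xs=np.nonzero(m[v,30:225])[0]+190
    if len(xs): L+= [(xs.min()-.5,v),(xs.max()+.5,v)]
X=np.array([onz("w",*p,.075,M)[:2] for p in L])
from scipy.optimize import least_squares
f=least_squares(lambda p:np.hypot(*(X-p[:2]).T)-p[2],[.57,-.11,.088],loss="soft_l1",f_scale=.001);print("plate",f.x,np.median(abs(f.fun)))
f=least_squares(lambda p:np.hypot(*(X-p[:2]).T)-.088,[.57,-.11],loss="soft_l1",f_scale=.001);print("plate r fixed",f.x)
# rim of held pot: left/right/top pixel, z = .158+.042
z=.158+.0425
print("rim",onz("w",212,222,z,M),onz("w",360,222,z,M),onz("w",286,154,z,M))
for n,e in(("corner",[(405,158),(207,178)]),):
    for p in e: print(n,onz("w",*p,.062,M))
a=onz("w",384,0,.062,M);b=onz("w",405,155,.062,M);print(a,b,np.degrees(np.arctan2(*(a-b)[[0,1]])))
E
```

```text
plate [ 0.56259403 -0.11232648  0.08707712] 0.00022307243806379135
plate r fixed [ 0.56247641 -0.11341637]
rim [ 0.49970217 -0.20528959  0.2005    ] [ 0.60272028 -0.21761723  0.2005    ] [ 0.55677169 -0.16435168  0.2005    ]
corner [ 0.68345275 -0.20474792  0.062     ]
corner [ 0.46470552 -0.20091812  0.062     ]
[ 0.66349174 -0.0528763   0.062     ] [ 0.68344476 -0.20146643  0.062     ] -7.648057901792937
```

```bash
python3 -m crank '[[[0.1,0.3,0,0,0,0],[0.1,0.6,0,0,0,0],[0.1,0.6,0,0,0,0],[0.1,0.6,0,0,0,0],[0.1,0.6,0,0,0,0],[0.1,0.6,0,0,0,0],[0.1,0.6,0,0,0,0],[0,0.6,0,0,0,0],[0,0.4,0,0,0,0],[0,0.25,0,0,0,0],[0,0,0,0,0,0],[0,0,0,0,0,0]]]' && python3 -m crank '[[[0,0,-0.3,0,0,0],[0,0,-0.3,0,0,0],[0,0,-0.3,0,0,0],[0,0,-0.3,0,0,0],[0,0,-0.3,0,0,0],[0,0,-0.3,0,0,0],[0,0,-0.3,0,0,0],[0,0,-0.2,0,0,0],[0,0,-0.1,0,0,0],[0,0,-0.1,0,0,0],[0,0,0,0,0,0],[0,0,0,0,0,0]]]'
python3 - <<'E'
from h import *
for n in("scene","side"): cv2.imwrite(f"pics/{n}4.png",bot.camera(n)[:,:,::-1])
E
```

```text
time: 9.13
ee_pos: [0.563, -0.1119, 0.2874]
tcp_rot: [180.0, 0.0, 83.1]
wrist_force: [0.1, 0.8, -7.0]
opening: 0.0168
grasp_force: 59.3
time: 10.13
ee_pos: [0.563, -0.1119, 0.2375]
tcp_rot: [180.0, 0.0, 83.1]
wrist_force: [-0.7, -0.1, -5.7]
opening: 0.017
grasp_force: 59.3
```

Now about 5 mm above the plate. I lower in small steps until the weight comes off.

```bash
python3 -m crank '[[[0,0,-0.05,0,0,0],[0,0,-0.05,0,0,0],[0,0,-0.05,0,0,0],[0,0,-0.05,0,0,0],[0,0,0,0,0,0],[0,0,0,0,0,0]]]' && python3 -m crank '[[[0,0,-0.05,0,0,0],[0,0,0,0,0,0],[0,0,0,0,0,0]]]'
```

```text
time: 10.73
ee_pos: [0.563, -0.1119, 0.2332]
tcp_rot: [-180.0, -0.0, 83.1]
wrist_force: [0.2, 0.8, -6.2]
opening: 0.0171
grasp_force: 59.3
time: 10.98
ee_pos: [0.563, -0.1119, 0.2326]
tcp_rot: [180.0, -0.0, 83.1]
wrist_force: [-0.2, 1.0, -2.4]
opening: 0.0172
grasp_force: 59.9
```

```bash
python3 -m crank '[[[0,0,-0.04,0,0,0],[0,0,0,0,0,0],[0,0,0,0,0,0]]]' && python3 -m crank '[[[0,0,0,0,0,0],[0,0,0,0,0,0],[0,0,0,0,0,0],[0,0,0,0,0,0],[0,0,0,0,0,0],[0,0,0,0,0,0],[0,0,0,0,0,0],[0,0,0,0,0,0],[0,0,0,0,0,0],[0,0,0,0,0,0]]]' 1 && python3 -m crank '[[[0,0,0.3,0,0,0],[0,0,0.5,0,0,0],[0,0,0.7,0,0,0],[0,0,1,0,0,0],[0,0,1,0,0,0],[0,0,1,0,0,0],[0,0,1,0,0,0],[0,1,0,0,0,0],[0,1,0,0,0,0],[0,1,0,0,0,0],[0,1,0,0,0,0],[0,1,0,0,0,0],[0,1,0,0,0,0],[0,1,0,0,0,0],[0,1,0,0,0,0],[0,1,0,0,0,0],[0,1,0,0,0,0],[0,1,0,0,0,0],[0,0,0,0,0,0],[0,0,0,0,0,0]]]'
python3 - <<'E'
from h import *
M=model("wrist");im=bot.camera("wrist")[:,:,::-1].copy();np.savez("wm5.npz",*M)
cv2.imwrite("pics/w5.png",im);print(bot.get_obs()["ee_pos"])
E
```

```text
time: 11.23
ee_pos: [0.563, -0.1119, 0.2326]
tcp_rot: [179.9, 0.0, 83.1]
wrist_force: [-3.1, 0.2, 6.6]
opening: 0.0169
grasp_force: 60.8
time: 12.07
ee_pos: [0.563, -0.1119, 0.2314]
tcp_rot: [-180.0, -0.0, 83.1]
wrist_force: [0.7, 0.6, -0.0]
opening: 0.085
grasp_force: 0.0
time: 13.73
ee_pos: [0.5629, 0.1088, 0.3422]
tcp_rot: [180.0, -0.0, 83.2]
wrist_force: [0.6, -0.6, 0.8]
opening: 0.0851
grasp_force: 0.0
[0.56297159 0.10807411 0.34216904]
```

View pics/w5.png

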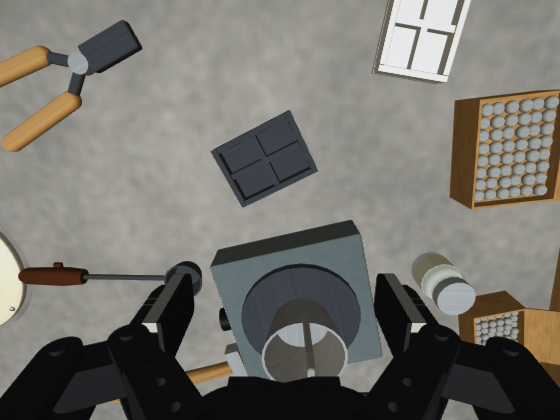

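The pot stands upright on the plate. The mould is at (264,158), turned relative to the plate, and the housing's left top edge runs from (214,268) to (363,237). Now I measure the mould and that side face.

```bash
cat >> h.py <<'E'
def mould(im,M,box,n="w",T=85):
    x0,y0,x1,y1=box;g=cv2.GaussianBlur(cv2.cvtColor(im,cv2.COLOR_BGR2GRAY),(3,3),0)[y0:y1,x0:x1]
    t,m=cv2.threshold(g,T,255,cv2.THRESH_BINARY_INV)
    m=cv2.morphologyEx(m,cv2.MORPH_OPEN,np.ones((3,3)))
    cs,_=cv2.findContours(m,cv2.RETR_EXTERNAL,cv2.CHAIN_APPROX_NONE);k=max(cs,key=cv2.contourArea).reshape(-1,2)+[x0,y0]
    X=np.array([onz(n,*p,.032,M)[:2] for p in k])*1000
    r=cv2.minAreaRect(X.astype(np.float32));return r,cv2.boxPoints(r)
E
python3 - <<'E'
from h import *
M=tuple(np.load("wm5.npz").values());M=(float(M[0]),float(M[1]),float(M[2]),M[3],M[4])
im=cv2.imread("pics/w5.png")
r,b=mould(im,M,(195,95,335,220));print(r,b)
print(-M[3].T@M[4])
for p,z in(((214,268),.062),((363,237),.062),((212,250),0),((354,221),0)): print(p,z,onz("w",*p,z,M).round(4))
print("rim c",onz("w",305,352,.145,M), "rim l/r",onz("w",261,352,.145,M),onz("w",349,352,.145,M))
E
```

```text
((538.5325927734375, 120.09147644042969), (117.9892349243164, 88.89723205566406), 19.67346954345703) [[468.01764  142.08438 ]
 [497.94574   58.376396]
 [609.04755   98.09857 ]
 [579.11945  181.80655 ]]
[0.57303788 0.19000212 0.46452502]
(214, 268) 0.062 [ 0.4487 -0.0182  0.062 ]
(363, 237) 0.062 [0.661  0.0048 0.062 ]
(212, 250) 0 [ 0.4325 -0.0178  0.    ]
(354, 221) 0 [0.6616 0.005  0.    ]
rim c [ 0.56499547 -0.10466684  0.145     ] rim l/r [ 0.51047567 -0.09816889  0.145     ] [ 0.61952209 -0.1111656   0.145     ]
```

```bash
python3 -m crank '[[[0.1,0.5,0,0,0,-0.8],[0,0.575,0,0,0,-0.8],[0,0,0,0,0,-0.8],[0,0,0,0,0,-0.8],[0,0,0,0,0,-0.8],[0,0,0,0,0,-0.8],[0,0,-0.5,0,0,-0.8],[0,0,-1,0,0,-0.8],[0,0,-1,0,0,-0.8],[0,0,-1,0,0,-0.8],[0,0,-1,0,0,-0.8],[0,0,-1,0,0,-0.4],[0,0,-1,0,0,0],[0,0,-1,0,0,0],[0,0,-1,0,0,0],[0,0,-1,0,0,0],[0,0,-0.6,0,0,0],[0,0,0,0,0,0],[0,0,0,0,0,0],[0,0,0,0,0,0]]]' 0.35
python3 - <<'E'
from h import *
M=model("wrist");im=bot.camera("wrist")[:,:,::-1].copy();np.savez("wm6.npz",*M)
cv2.imwrite("pics/w6.png",im);o=bot.get_obs();print(o["ee_pos"],o["q"])
E
```

```text
time: 15.45
ee_pos: [0.5656, 0.1294, 0.141]
tcp_rot: [180.0, -0.1, 19.8]
wrist_force: [-0.5, 0.2, 1.4]
opening: 0.0299
grasp_force: 0.0
[0.56570555 0.12947815 0.14117006] [ 1.28924440e+01  8.20364756e+00  1.54150169e+00  8.32116148e+01
 -1.51172504e-03  1.73039082e+02]
```

View pics/w6.png

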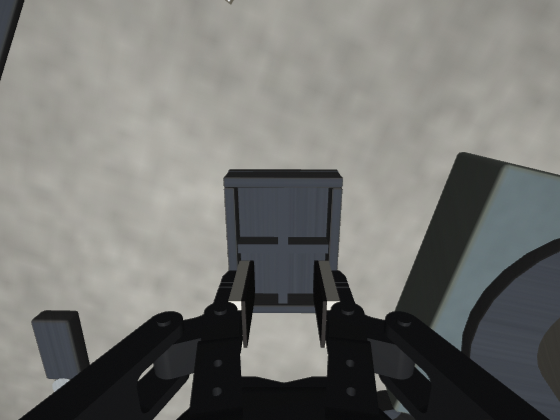

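The camera now sits on the +x side: the mould is centred at column 283, matching the pads (240–328), and the yaw fits. Joint 6 is at 173°, near its limit, so I turn the tool half round, which gives the same grasp. I also check where the cross divider lies.

```bash
python3 - <<'E'
from h import *
M=tuple(np.load("wm6.npz").values());M=(float(M[0]),float(M[1]),float(M[2]),M[3],M[4])
for p,z in(((283,240),.032),((228,178),.032),((340,178),.032),((283,182),.032),((283,305),.032)): print(p,onz("w",*p,z,M).round(4))
E
python3 -m crank '[[[0,0,0,0,0,0.5],[0,0,0,0,0,1],[0,0,0,0,0,1],[0,0,0,0,0,1],[0,0,0,0,0,1],[0,0,0,0,0,1],[0,0,0,0,0,1],[0,0,0,0,0,1],[0,0,0,0,0,1],[0,0,0,0,0,1],[0,0,0,0,0,1],[0,0,0,0,0,1],[0,0,0,0,0,1],[0,0,0,0,0,1],[0,0,0,0,0,1],[0,0,0,0,0,1],[0,0,0,0,0,1],[0,0,0,0,0,1],[0,0,0,0,0,1],[0,0,0,0,0,1]]]' && python3 -m crank '[[[0,0,0,0,0,1],[0,0,0,0,0,1],[0,0,0,0,0,1],[0,0,0,0,0,1],[0,0,0,0,0,1],[0,0,0,0,0,1],[0,0,0,0,0,0.68],[0,0,0,0,0,0],[0,0,0,0,0,0]]]'
python3 - <<'E'
from h import *
M=model("wrist");im=bot.camera("wrist")[:,:,::-1].copy();np.savez("wm7.npz",*M)
cv2.imwrite("pics/w7.png",im);o=bot.get_obs();print(o["ee_pos"],o["q"])
E
```

```text
(283, 240) [0.5476 0.1222 0.032 ]
(228, 178) [0.5808 0.1775 0.032 ]
(340, 178) [0.609  0.0994 0.032 ]
(283, 182) [0.5918 0.1381 0.032 ]
(283, 305) [0.4909 0.1018 0.032 ]
time: 17.17
ee_pos: [0.5656, 0.1297, 0.141]
tcp_rot: [179.9, 0.1, 154.3]
wrist_force: [0.8, 0.3, 0.3]
opening: 0.0299
grasp_force: 0.0
time: 17.92
ee_pos: [0.5654, 0.1297, 0.1405]
tcp_rot: [-180.0, 0.1, -160.3]
wrist_force: [0.2, 0.0, 0.4]
opening: 0.0298
grasp_force: 0.0
[0.56532362 0.12966639 0.14027488] [ 1.29188231e+01  8.22436305e+00  1.46595500e+00  8.31766506e+01
 -1.15169026e-03 -6.77859390e+00]
```

View pics/w7.png

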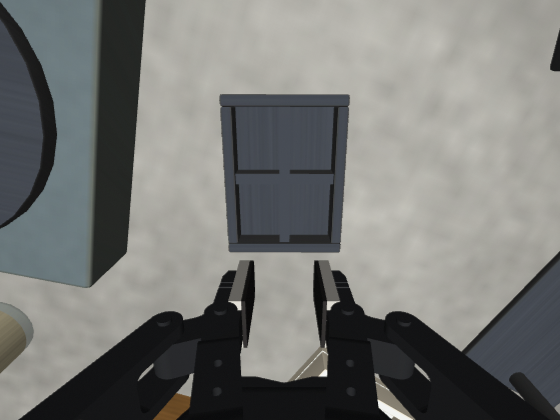

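The view shows the whole mould: top corners (221,97), (349,97), (341,250), (229,250), divider cross at (284,172), well centred between the pads.

```bash
python3 - <<'E'
from h import *
M=tuple(np.load("wm7.npz").values());M=(float(M[0]),float(M[1]),float(M[2]),M[3],M[4])
P=np.array([onz("w",*p,.032,M)[:2] for p in((220.5,95.5),(349,95.5),(341,251),(229,251))]);print(P.round(4),P.mean(0))
for i in range(4): d=P[(i+1)%4]-P[i];print(np.linalg.norm(d).round(4),np.degrees(np.arctan2(d[1],d[0])).round(2))
print(onz("w",284,172,.032,M)); c=P.mean(0);a=np.radians(19.7);print("grasp",c+.028*np.array([np.cos(a),np.sin(a)]))
# hotplate left face foot edge & top edge
for p,z in(((145,0),0),((127,253),0),((103,0),.062),((90,287),.062)): print(p,onz("w",*p,z,M).round(4))
E
```

```text
[[0.4976 0.0585]
 [0.4681 0.141 ]
 [0.5776 0.1816]
 [0.6078 0.0973]] [0.53778216 0.11959517]
0.0876 109.71
0.1168 20.36
0.0896 -70.28
0.1169 -160.62
[0.53273305 0.11709304 0.032     ]
grasp [0.56414334 0.12903384]
(145, 0) [ 0.4556 -0.0156  0.    ]
(127, 253) [0.6579 0.0097 0.    ]
(103, 0) [ 0.4709 -0.0096  0.062 ]
(90, 287) [0.6539 0.0111 0.062 ]
```

```bash
python3 -m crank '[[[0,0,-0.6,0,0,0],[0,0,-0.6,0,0,0],[0,0,-0.6,0,0,0],[0,0,-0.6,0,0,0],[0,0,-0.6,0,0,0],[0,0,-0.6,0,0,0],[0,0,-0.5,0,0,0],[0,0,-0.4,0,0,0],[0,0,-0.2,0,0,0],[0,0,-0.2,0,0,0],[0,0,0,0,0,0],[0,0,0,0,0,0]]]' && python3 -m crank '[[[0,0,-0.1,0,0,0],[0,0,-0.1,0,0,0],[0,0,0,0,0,0]]]'
```

```text
time: 18.97
ee_pos: [0.5652, 0.1296, 0.0418]
tcp_rot: [-180.0, 0.0, -160.1]
wrist_force: [-0.3, -0.2, 0.0]
opening: 0.0302
grasp_force: 0.0
time: 19.22
ee_pos: [0.565, 0.1296, 0.0374]
tcp_rot: [-180.0, 0.0, -160.1]
wrist_force: [-0.4, 0.3, 0.8]
opening: 0.03
grasp_force: 0.0
```

```bash
python3 -m crank '[[[0,0,-0.1,0,0,0],[0,0,-0.05,0,0,0],[0,0,0,0,0,0]]]' && python3 -m crank '[[[0,0,0,0,0,0],[0,0,0,0,0,0],[0,0,0,0,0,0],[0,0,0,0,0,0],[0,0,0,0,0,0],[0,0,0,0,0,0],[0,0,0,0,0,0],[0,0,0,0,0,0]]]' 0 60
```

```text
time: 19.47
ee_pos: [0.5649, 0.1296, 0.0342]
tcp_rot: [180.0, -0.0, -160.1]
wrist_force: [0.1, 0.5, -0.1]
opening: 0.0301
grasp_force: 0.0
time: 20.13
ee_pos: [0.565, 0.1297, 0.0347]
tcp_rot: [180.0, 0.0, -160.1]
wrist_force: [-1.8, 1.0, 4.8]
opening: 0.0058
grasp_force: 61.5
```

```bash
python3 -m crank '[[[0.04,-0.2,0,0,0,-0.1],[0.04,-0.3,0,0,0,-0.18],[0.04,-0.3,0,0,0,-0.18],[0.04,-0.3,0,0,0,-0.18],[0.04,-0.3,0,0,0,-0.18],[0.04,-0.3,0,0,0,-0.18],[0.04,-0.3,0,0,0,-0.18],[0.04,-0.3,0,0,0,-0.18],[0.04,-0.3,0,0,0,-0.18],[0.04,-0.3,0,0,0,-0.18],[0.03,-0.3,0,0,0,-0.18],[0.02,-0.3,0,0,0,0],[0,-0.2,0,0,0,0],[0,-0.1,0,0,0,0],[0,0,0,0,0,0],[0,0,0,0,0,0]]]'
python3 - <<'E'
from h import *
M=model("wrist");im=bot.camera("wrist")[:,:,::-1].copy();np.savez("wm8.npz",*M)
cv2.imwrite("pics/w8.png",im);o=bot.get_obs();print(o["ee_pos"],o["q"])
E
```

```text
time: 21.47
ee_pos: [0.5744, 0.0536, 0.0347]
tcp_rot: [180.0, 0.1, -173.2]
wrist_force: [1.1, 2.5, 3.4]
opening: 0.0061
grasp_force: 61.4
[0.57435454 0.05364566 0.03469596] [ 5.33945780e+00  9.95892428e+00 -8.35802829e+00  7.16352299e+01
 -7.41291816e-03 -1.46358555e+00]
```

View pics/w8.png

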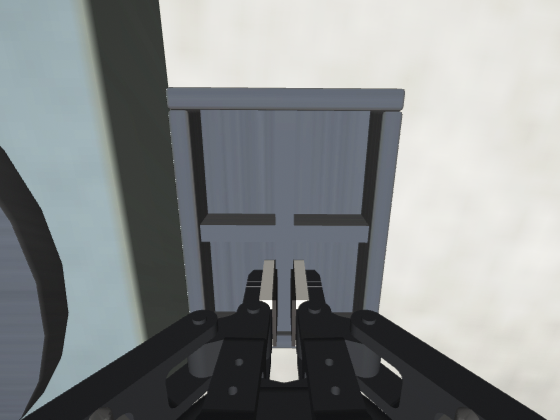

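The mould is gripped and nearly parallel to the dark side face: mould top corners at (166,89) and (404,89), face foot from (158,0) to (166,88), face top edge from (90,0) to (145,335). I compute the remaining gap.

```bash
python3 - <<'E'
from h import *
M=tuple(np.load("wm8.npz").values());M=(float(M[0]),float(M[1]),float(M[2]),M[3],M[4])
for p,z in(((166,89),.032),((404,89),.032),((158,0),0),((165.5,80),0),((90,0),.062),((145,335),.062)): print(p,onz("w",*p,z,M).round(4))
a,b=[onz("w",*p,.032,M)[:2] for p in((166,89),(404,89))];d=b-a;print(np.linalg.norm(d),np.degrees(np.arctan2(-d[0],d[1])))
g=cv2.cvtColor(cv2.imread("pics/w8.png"),cv2.COLOR_BGR2GRAY)
for v in(5,40,80):print(v,[ (u,int(g[v,u])) for u in range(146,180,3)])
E
```

```text
(166, 89) [ 0.4927 -0.0005  0.032 ]
(404, 89) [0.4824 0.0861 0.032 ]
(158, 0) [ 0.4575 -0.0151  0.    ]
(165.5, 80) [ 0.4889 -0.0119  0.    ]
(90, 0) [ 0.4735 -0.0095  0.062 ]
(145, 335) [0.5776 0.0023 0.062 ]
0.08728851148164825 6.790184863349876
5 [(146, 56), (149, 57), (152, 56), (155, 55), (158, 56), (161, 228), (164, 228), (167, 228), (170, 228), (173, 227), (176, 226), (179, 224)]
40 [(146, 58), (149, 58), (152, 57), (155, 58), (158, 58), (161, 57), (164, 228), (167, 230), (170, 229), (173, 228), (176, 227), (179, 226)]
80 [(146, 59), (149, 57), (152, 57), (155, 56), (158, 58), (161, 57), (164, 58), (167, 143), (170, 233), (173, 234), (176, 235), (179, 235)]
```

```bash
python3 -m crank '[[[0.02,-0.1,0,0,0,0],[0.02,-0.1,0,0,0,0],[0,-0.1,0,0,0,0],[0,0,0,0,0,0],[0,0,0,0,0,0]]]' && python3 -m crank '[[[0,-0.05,0,0,0,0],[0,0,0,0,0,0],[0,0,0,0,0,0]]]' && python3 -m crank '[[[0,-0.05,0,0,0,0],[0,0,0,0,0,0],[0,0,0,0,0,0]]]'
```

```text
time: 21.93
ee_pos: [0.5749, 0.048, 0.0347]
tcp_rot: [180.0, 0.0, -173.2]
wrist_force: [0.7, 4.9, 5.3]
opening: 0.0063
grasp_force: 61.5
time: 22.18
ee_pos: [0.5749, 0.0472, 0.0347]
tcp_rot: [179.9, 0.0, -173.2]
wrist_force: [-1.3, 6.3, 3.5]
opening: 0.0066
grasp_force: 61.5
time: 22.43
ee_pos: [0.5749, 0.0466, 0.0347]
tcp_rot: [179.9, 0.0, -173.1]
wrist_force: [-0.6, 8.1, 2.8]
opening: 0.0063
grasp_force: 61.5
```

```bash
python3 -m crank '[[[0,-0.05,0,0,0,0],[0,0,0,0,0,0],[0,0,0,0,0,0]]]' && python3 -m crank '[[[0,-0.05,0,0,0,0],[0,0,0,0,0,0],[0,0,0,0,0,0]]]'
python3 - <<'E'
from h import *
M=model("wrist");im=bot.camera("wrist")[:,:,::-1].copy()
g=cv2.cvtColor(im,cv2.COLOR_BGR2GRAY)
for v in(5,40,75): print(v,int(np.nonzero(g[v]<140)[0][np.nonzero(g[v]<140)[0]<300].max()))
col=g[:,285].astype(int);print("top edge row",np.nonzero(col<150)[0][:2])
for v in(95,100,130,180):print(v,[int(x) for x in g[v,140:200:3]],np.nonzero(g[v,300:]>180)[0][:1]+300)
E
```

```text
time: 22.68
ee_pos: [0.5747, 0.0464, 0.0347]
tcp_rot: [179.8, 0.0, -173.1]
wrist_force: [-2.0, 13.0, 4.0]
opening: 0.0064
grasp_force: 61.6
time: 22.93
ee_pos: [0.5746, 0.0463, 0.0347]
tcp_rot: [179.7, 0.0, -173.1]
wrist_force: [-1.3, 17.5, 4.9]
opening: 0.0059
grasp_force: 61.6
5 176
40 179
75 183
top edge row [88 89]
95 [54, 54, 53, 53, 53, 53, 54, 54, 55, 100, 100, 100, 100, 100, 100, 100, 100, 100, 100, 100] [404]
100 [55, 54, 53, 53, 53, 53, 53, 54, 55, 103, 103, 103, 103, 104, 103, 103, 103, 103, 104, 104] [404]
130 [55, 54, 55, 55, 53, 53, 52, 54, 53, 53, 95, 102, 102, 102, 101, 99, 76, 34, 33, 34] [400]
180 [115, 77, 55, 54, 55, 55, 55, 55, 54, 54, 55, 54, 98, 101, 101, 101, 99, 95, 37, 32] [394]
```

The TCP has stopped and the force is climbing, so the mould is against the face. I ease off, open partway and lift straight out.

```bash
python3 -m crank '[[[0,0.08,0,0,0,0],[0,0,0,0,0,0],[0,0,0,0,0,0]]]' && python3 -m crank '[[[0,0,0,0,0,0],[0,0,0,0,0,0],[0,0,0,0,0,0],[0,0,0,0,0,0],[0,0,0,0,0,0],[0,0,0,0,0,0]]]' 0.33 && python3 -m crank '[[[0,0,0.2,0,0,0],[0,0,0.3,0,0,0],[0,0,0.5,0,0,0],[0,0,0.7,0,0,0],[0,0,1,0,0,0],[0,0,1,0,0,0],[0.3,1,1,0,0,0],[0.3,1,1,0,0,0],[0,1,1,0,0,0],[0,1,1,0,0,0],[0,1,1,0,0,0],[0,0,1,0,0,0],[0,0,1,0,0,0],[0,0,0,0,0,0],[0,0,0,0,0,0]]]'
python3 - <<'E'
from h import *
M=model("wrist");im=bot.camera("wrist")[:,:,::-1].copy();cv2.imwrite("pics/w9.png",im);np.savez("wm9.npz",*M)
for n in("scene","side"): cv2.imwrite(f"pics/{n}9.png",bot.camera(n)[:,:,::-1])
print(bot.get_obs()["ee_pos"])
c,z=np.array([.5458,.0422]),.032;a=np.radians(6.5)
for sx,sy in((-1,-1),(-1,1),(1,1),(1,-1)):
    p=c+[60e-3*sx*np.cos(a)-45e-3*sy*np.sin(a),60e-3*sx*np.sin(a)+45e-3*sy*np.cos(a)];print(proj("w",[*p,z],M),proj("scene",[*p,z]))
E
```

```text
time: 23.23
ee_pos: [0.5746, 0.0464, 0.0347]
tcp_rot: [179.9, 0.0, -173.1]
wrist_force: [-1.7, 8.5, 5.0]
opening: 0.0064
grasp_force: 61.7
time: 23.73
ee_pos: [0.5748, 0.0449, 0.0347]
tcp_rot: [-179.9, 0.0, -173.2]
wrist_force: [-2.8, 0.7, 4.3]
opening: 0.0283
grasp_force: 0.0
time: 24.98
ee_pos: [0.5872, 0.1453, 0.2502]
tcp_rot: [180.0, 0.2, -173.2]
wrist_force: [0.7, -0.7, -1.1]
opening: 0.028
grasp_force: 0.0
[0.58653279 0.14487002 0.24761652]
[139.87547782  69.63175063] [243.14820341 217.84107238]
[231.62659516  70.16309208] [270.9719097  210.92462451]
[236.79185103 188.69791635] [283.16550492 238.93456903]
[155.18535006 188.26875019] [254.09191939 246.54075118]
```

```bash
python3 - <<'E'
from h import *
M=tuple(np.load("wm9.npz").values());M=(float(M[0]),float(M[1]),float(M[2]),M[3],M[4])
g=cv2.cvtColor(cv2.imread("pics/w9.png"),cv2.COLOR_BGR2GRAY).astype(int)
# +y edge of the mould (dark->bright going right), -x and +x edges, face foot beyond mould ends
R=[(np.nonzero(g[v,210:300]>150)[0][0]+209.5,v) for v in range(80,181,10)]
X=np.array([onz("w",*p,.032,M)[:2] for p in R]);k=np.polyfit(X[:,0],X[:,1],1);print("R px",R[0],R[-1],"yaw",np.degrees(np.arctan(k[0])))
col=g[:,200];u=np.nonzero(col[:130]<150)[0][0]-.5;l=130+np.nonzero(col[130:260]>150)[0][0]-.5
A,B=onz("w",200,u,.032,M),onz("w",200,l,.032,M);print(u,l,A,B,np.linalg.norm(A-B))
th=np.arctan(k[0]);mid=(A+B)[:2]/2; e=np.array([np.cos(th),np.sin(th)]);n=np.array([-e[1],e[0]])
edge=np.array([mid[0],np.polyval(k,mid[0])]);s=(edge-mid)@n;c=mid+(s-.045)*n;print("mould centre",c)
F=[]
for v in (5,20,35,50,u-8,l+10,l+20,l+30):
    v=int(v);xs=np.nonzero(g[v,100:300]>150)[0]; 
    if len(xs): F.append(onz("w",xs[0]+99.5 if g[v,105]<150 else np.nonzero(g[v,105:300]<150)[0][-1]+105.5,v,0,M)[:2].round(4))
print("face foot",F)
im=cv2.imread("pics/scene9.png");hsv=cv2.cvtColor(im,cv2.COLOR_BGR2HSV)
m=((hsv[:,:,0]<20)&(hsv[:,:,1]>110));m[:170]=0;m[230:]=0;m[:,:175]=0;m[:,215:]=0;ys,xs=np.nonzero(m)
print("pot grip",len(xs),onz("scene",xs.mean(),ys.mean(),.233))
E
```

```text
R px (np.float64(236.5), 80) (np.float64(241.5), 180) yaw 7.147960037773896
70.5 188.5 [0.48507419 0.04930264 0.032     ] [0.60490937 0.05337946 0.032     ] 0.11990450632318907
mould centre [0.54554204 0.0469533 ]
face foot [array([ 0.4316, -0.0397]), array([ 0.4422, -0.0169]), array([ 0.4558, -0.0151]), array([ 0.4697, -0.0133]), array([ 0.4812, -0.0124]), array([0.6307, 0.0092]), array([0.6437, 0.0081]), array([0.6568, 0.0093])]
pot grip 147 [ 0.56546305 -0.11656471  0.233     ]
```

The mould measures about 5 mm off contact, but the arm was still settling in that picture. I remeasure from a settled pose, nearly above the gap.

```bash
python3 -m crank '[[[0,0,0.8,0,0,0],[0,0,0.8,0,0,0],[0,-0.7,0.8,0,0,0],[0,-0.8,0,0,0,0],[0,-0.8,0,0,0,0],[0,-0.7,0,0,0,0],[0,0,0,0,0,0],[0,0,0,0,0,0],[0,0,0,0,0,0],[0,0,0,0,0,0],[0,0,0,0,0,0],[0,0,0,0,0,0]]]'
cat > chk.py <<'E'
from h import *
M=model("wrist");im=bot.camera("wrist")[:,:,::-1].copy();cv2.imwrite("pics/w10.png",im);print(bot.get_obs()["ee_pos"])
g=cv2.cvtColor(im,cv2.COLOR_BGR2GRAY).astype(int)
f=lambda x,y,z:proj("w",[x,y,z],M)
a=np.radians(6.8);e=np.array([np.cos(a),np.sin(a)]);n=np.array([-e[1],e[0]]);C=np.array([.5455,.0445])
def scan(p0,d,z,lo,hi,thr,up):   # walk in world along d at height z, find first crossing of thr
    s=np.arange(lo,hi,.0003);P=p0+s[:,None]*d
    I=cv2.remap(g.astype(np.float32),*[np.array([f(*q,z) for q in P],np.float32)[None,:,i] for i in(0,1)],cv2.INTER_LINEAR)[0]
    k=np.nonzero(I>thr if up else I<thr)[0];return (round(float(s[k[0]])*1000,1) if len(k) else None),I
for x in(-.04,0,.04): print("+y edge",x,scan(C+x*e,n,.032,.038,.07,150,True)[0])
print("-x end",scan(C+.02*n,-e,.032,.052,.075,150,True)[0],"+x end",scan(C+.02*n,e,.032,.052,.08,150,True)[0])
for x in(-.095,-.08,.08,.095): print("face foot z0",x,scan(C+x*e,-n,0,.02,.08,110,False)[0])
for x in(-.05,-.03,.03,.05): r,I=scan(C+x*e,-n,.032,.036,.1,0,False);print("top strip",x,[int(v) for v in I[::5]])
for x in(-.09,.0,.09):r,I=scan(C+x*e,-n,.062,.036,.075,0,False);print("housing edge z62",x,[int(v) for v in I[::5]])
E
python3 chk.py
```

```text
time: 26.13
ee_pos: [0.5868, 0.0857, 0.2964]
tcp_rot: [180.0, -0.0, -173.2]
wrist_force: [0.1, -0.0, 0.3]
opening: 0.028
grasp_force: 0.0
[0.58677498 0.08564391 0.29639165]
+y edge -0.04 43.1
+y edge 0 43.4
+y edge 0.04 42.8
-x end 59.8 +x end 60.7
face foot z0 -0.095 48.5
face foot z0 -0.08 48.5
face foot z0 0.08 47.9
face foot z0 0.095 48.2
top strip -0.05 [40, 28, 35, 62, 72, 73, 73, 72, 35, 35, 35, 36, 60, 103, 111, 115, 116, 116, 117, 117, 118, 117, 118, 117, 117, 117, 117, 117, 117, 117, 117, 117, 117, 117, 117, 116, 116, 116, 112, 56, 30, 36, 60]
top strip -0.03 [42, 22, 35, 67, 68, 69, 68, 63, 37, 36, 36, 37, 61, 101, 111, 115, 116, 116, 116, 116, 115, 115, 114, 115, 114, 114, 114, 114, 114, 115, 115, 116, 108, 33, 27, 49, 69, 69, 69, 69, 70, 70, 69]
top strip 0.03 [41, 22, 30, 72, 69, 70, 69, 56, 30, 35, 36, 39, 64, 101, 112, 116, 116, 116, 116, 116, 115, 115, 115, 115, 116, 116, 117, 117, 117, 117, 117, 112, 43, 24, 47, 69, 70, 70, 70, 70, 70, 70, 70]
top strip 0.05 [36, 32, 33, 71, 71, 71, 71, 63, 35, 36, 37, 38, 66, 103, 111, 115, 116, 115, 116, 115, 115, 115, 115, 114, 114, 114, 113, 114, 113, 113, 114, 114, 114, 114, 115, 115, 114, 106, 55, 30, 60, 68, 69]
housing edge z62 -0.09 [98, 35, 35, 36, 36, 36, 36, 39, 89, 109, 115, 117, 117, 117, 116, 116, 115, 114, 114, 114, 114, 114, 114, 115, 116, 116]
housing edge z62 0.0 [68, 68, 68, 61, 36, 36, 36, 50, 94, 108, 113, 115, 115, 116, 116, 117, 117, 116, 116, 116, 116, 116, 111, 50, 24, 47]
housing edge z62 0.09 [164, 150, 79, 36, 36, 36, 37, 50, 96, 108, 112, 113, 113, 114, 114, 114, 115, 115, 115, 113, 114, 113, 113, 114, 114, 114]
```

Settled measurement: the mould's centre is 46 mm from the face, it is parallel to within 0.3°, and it is centred along the side. The pot is within about 5 mm of the plate's centre. Handing in.

```bash
python3 -c "
from workcell import bot
print(bot.job_done())"
```

```text
the job is handed in; nothing more can be done
None
```

I handed the job in after about 26 of the 64 s, with no verdict returned: by my last measurements the pot stands released within about 5 mm of the hot plate's centre, and the mould lies 1–2 mm from the left side, parallel and centred.

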